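# Fit the fresh stick filter into the water unit

### The job

Take the fresh white stick filter with the blue bands out of the rack and push its stem straight down into the blue-collared port of the water unit, past the grip, until it is fully home on the seat inside, then let go. Feel for the seat and stop there: press gently, do not force it. Leave the spent brown filter in the rack and everything else where it stands.

Things in the scene. Friction and masses are not known exactly. Their poses are not given: they have to be found in the camera images.
- fresh_filter_mid (a point): Middle of the fresh filter's grip body, a white cylinder 33 mm across and 84 mm tall with two blue bands; below it a grey rigid stem 16 mm across, 58 mm long, tapered to 11 mm over its last 9 mm. On the axis, 42 mm above the body's lower face (the shoulder), 100 mm above the stem's foot; z up along the axis. About 0.12 kg. It hangs by the shoulder in the rack and lifts straight up.
- fresh_filter_tip (a point): Foot of the fresh filter's stem, on the axis (100 mm below the middle point).
- spent_filter_mid (a point): The same point of the spent filter: same shape, brown body with black bands. It hangs in the other hole of the rack and stays there.
- rack: Fixed wooden rack 72 x 166 x 68 mm, origin at the centre of its underside. Two through holes 20 mm across lie 45 mm to either side of the centre along its long y axis; which filter is in which hole varies.
- port (a point): Centre of the mouth of the push-in port: the top of the blue collar (32 mm across, 20 mm opening), 91 mm above the worktop; z up. Below it is an 18 mm bore. The seat lies 28 to 50 mm below the mouth, differs each time and cannot be seen; so the filter's shoulder ends 4 to 30 mm above the collar, never on it.
- jaws (a point): The grip, on the port's axis 14 mm below the mouth: four sprung jaws that stand 1.5 mm into the stem's path. Entering them takes up to about 12 N; once past them the moving stem drags with about 4 to 8 N at any depth and stays where it is left.
- dock: The fixed white water unit, 120 x 120 x 91 mm with its collar, with a small steel spigot on its front (-x) face; origin at the centre of its underside, the port on its vertical axis.
- seat (a joint): How far the stem has pressed down the sprung seat ring in the port, m: 0 untouched, 0.008 its stop. It gives way at about 5 N and stiffens by 3 N per mm, on top of the jaws' drag; let go, the jaws hold the stem and the ring stays within 1 to 2 mm of where it was pressed. Home is 1.5 mm or more (about 10 N on the seat). More than 20 N on the seat (5 mm) damages it.
- cup: Small striped espresso cup, 60 x 84 x 49 mm, bystander; origin at its underside.
- honey: Honey jar, 71 mm across, 110 mm tall, bystander; origin at the centre of its underside.
- timer: Red and white egg timer, 61 mm across, 51 mm tall, bystander; origin at the centre of its underside.
- apple: Red apple, 75 mm, bystander; origin at its underside.
- spoon: Steel teaspoon lying on the worktop, 134 mm long, bystander; origin at its underside.
Mind the look-alikes: they are no part of the job. Leave any green or orange look-alike of the part that bears fresh_filter_mid alone.

How it is judged:
On the way, in this order (a step that is already met when the one before it is completed fails the run):
1. the fresh filter is lifted out of the rack, its stem's foot above the port's height (height (world z) of fresh_filter_tip above 0.095 m), for 0.1 s.
2. the stem is in the port and past the grip (z of fresh_filter_tip in the frame of port below -0.022 m and horizontal distance between fresh_filter_tip and port below 0.004 m), for 0.05 s.
At the end, for the whole second after the job is handed in: The fresh filter stands in the port, upright within 0.1 rad, its stem's foot on the port's axis within 3 mm and more than 27 mm below the mouth, with the seat ring pressed down by at least 1.5 mm; it is let go and at rest, and the spent filter is in its place in the rack within 10 mm (value of joint seat above 0.0015 m and horizontal distance between fresh_filter_tip and port below 0.003 m and z of fresh_filter_tip in the frame of port below -0.027 m and angle between fresh_filter_mid's own z axis and vertical below 0.1 rad and contact force between fresh_filter and the fingers below 0.1 N and linear speed of fresh_filter below 0.01 m/s and distance of spent_filter_mid from where it was at the start of the episode below 0.01 m); the robot touches nothing.
It fails at once if the stem presses on the seat with more than 20 N (contact force between fresh_filter and seat above 20 N).
It fails at once if the spent filter is moved by more than 10 mm (distance of spent_filter_mid from where it was at the start of the episode above 0.01 m).
It fails at once if a bystander (cup, honey jar, egg timer, apple, teaspoon) is moved by more than 20 mm (distance of any of cup, honey, timer, apple, spoon from where it was at the start of the episode above 0.02 m).
It also fails if it takes over 51 s, if anything falls off the work surface, if the arm or the gripper's body presses on something with over 40 N, if the wrist force passes 120 N, or if a joint passes its speed limit or range.

### The arm

A 7-joint arm with a two-finger parallel gripper is mounted at the origin on a cart in front of the work surface, level with it; the furniture and walls round the work are solid. World frame = base frame: x ahead of the robot, y to its left, z up, the work surface at z = 0. Lengths are in m, angles in rad, forces in N, time in s.
With the tool pointing down it reaches from about 0.4 to 0.85 m from the base axis. Payload 10.4 kg.
Tool frame: the origin (TCP) lies midway between the tips of the shut fingers; the grasp point (between the pads) lies 19 mm behind it; z points along the fingers, y is the line along which they close (so a half turn about z gives the same grasp; the last joint's range is limited). The gripper opens to 85 mm and grips with 20 to 120 N. Pads are 22 mm wide; open, the fingers measure 114 mm over their backs; the gripper's body (76 mm by 85 mm) begins 54 mm behind the grasp point. The pads swing forward as they close: fully open they stand 13 mm farther back than shut.
Start: joints at [-1.237, 0.332, -0.065, 1.46, 0.022, 1.35, -0.088], TCP at [0.218, 0.586, 0.231] pointing down, gripper open.
Joint ranges: [-2.6, 2.6], [-0.5, 2.12], [-1.47, 1.34], [0.16, 2.42], [-1.27, 4.41], [0.06, 2.06], [-2.6, 2.6]. Speed limits (rad/s): [2.22, 2.22, 2.79, 2.79, 3.14, 3.14, 3.14].

### API

Orientations are given as a unit quaternion [x, y, z, w].
In Python, from workcell import get_obs, camera, camera_params, hand_in gives the robot as it stands.
- The arm moves only by the tool carry_out, never from a script. Its argument "commands" is a list that holds one entry, the list of rows, each a list of 6 numbers: the shift along the tool's x, y, z in units of 40 mm (1.0 is 40 mm), then the turn, a rotation vector about the tool's x, y, z in units of 6 degrees (1.0 is 6 degrees). In form: [[[x, y, z, ax, ay, az], ...]]. A call has 1 to 20 rows; each row shifts and turns the commanded pose from where the row before left it, along the tool's axes as they then stand; what a row does not reach is not made up. A row lasts 1/12 s, in which the tool goes at most 41.7 mm and 7.16 degrees, less where a joint would pass 70% of its speed; a pose out of reach is approached as far as the arm can. A call is refused whole if a number of a shift passes 1 or a number of a turn 1, either way. A call with a gripper value outside its range is refused whole. "hand" is the closure, from -1 (fully open) to 1 (shut), set as the call begins (left out, the last holds). The fingers move at their own pace and stop on an object; "force" is the grip in N (left out, the last holds). Time passes only in rows, so rows that do not move let the fingers close. It gives the time, the measured TCP pose, the force, the opening and the grip force at its end, in the units of the state.
- get_obs(): the state, without advancing time (a new reading comes with each control period).
- camera(name): name is "side" or "top"; returns the picture (400x640x3 uint8, red, green, blue); there is no depth.
- camera_params(name): a dict with "mtx" (3x3 intrinsics, pixels), "k1" (the pictures are not rectified: a ray, as slopes to the right and down, at radius r is drawn at 1 + k1 r^2 times it, then the intrinsics apply), "R" (3x3) and "t" (3): a world point X has camera coordinates R X + t. Camera axes: x right, y down, z forward; pixel columns grow to the right and rows downward; lengths in m; the calibration is good to about 2 mm. A picture is of the moment at which its call begins. camera_params takes no time and is no camera call.
- hand_in(): hands the job in; it is judged then, once.
The state is a dict: "clock": time; "joint_pos": joint angles; "joint_velocities": joint speeds; "tau": joint torques, N m; "position": TCP position; "ee_rot": TCP orientation; "ft_force": force on the tool from outside, world axes, zero at the start; "torque": the same for the moment, N m; "grip_width": opening from 0.0 (shut) to 1.0 (fully open); "grasp_force": force on a finger pad.
Only numpy, scipy, OpenCV 4.12 (cv2) and the standard library are available. Lean on these libraries where they do the work, as an engineer would, in place of code of your own. Each camera call takes 0.05 s, during which the arm holds its last target. There are 200 camera calls.

## Working session

There is one attempt and no reset: what is moved stays moved. The work goes in short steps, Python scripts to look and compute and a tool call to move; the robot and the scene stay as the last step left them, time stands still between calls to the robot, and variables do not carry over. Pictures are saved under pics/ and viewed, at most 10 in all, crops included, and the job is handed in when it is done.

Besides the shell and the picture viewer there is one more tool, called after "Call:" as name(argument=value, ...) on one line, values as JSON. carry_out: Moves the arm, as the interface text tells. Its arguments: {"type":"object","properties":{"commands":{"type":"array"},"hand":{"type":"number"},"force":{"type":"number"}},"required":["commands"]}

```bash
mkdir -p pics; python3 - <<'E'
from workcell import *
import cv2
for n in("top","side"):
    cv2.imwrite(f"pics/{n}0.png",camera(n)[:,:,::-1]); p=camera_params(n); print(n,p)
o=get_obs(); print(o)
E
```

```text
top {'mtx': array([[511.13656344,   0.        , 328.51946803],
       [  0.        , 511.13656344, 198.02375628],
       [  0.        ,   0.        ,   1.        ]]), 'k1': 0.015428879833951907, 'R': array([[ 0.12141088, -0.99255348, -0.00984865],
       [-0.85482173, -0.09950983, -0.50929127],
       [ 0.50451878,  0.07025234, -0.86053786]]), 't': array([-0.10506009,  0.45530429,  1.40860193])}
side {'mtx': array([[508.68569386,   0.        , 325.16760736],
       [  0.        , 508.68569386, 200.15218709],
       [  0.        ,   0.        ,   1.        ]]), 'k1': 0.04381009340956388, 'R': array([[ 9.37410364e-01, -3.48226662e-01,  3.69594370e-05],
       [-2.24048533e-01, -6.03209722e-01, -7.65467364e-01],
       [ 2.66578439e-01,  7.17548760e-01, -6.43474718e-01]]), 't': array([-0.45018545,  0.17399962,  1.95859469])}
{'clock': 0.1, 'joint_pos': array([-1.23661333,  0.33279398, -0.0646951 ,  1.46086194,  0.02161747,
        1.34990368, -0.08851605]), 'joint_velocities': array([-4.58253046e-04, -8.30771761e-04,  3.25845328e-05, -2.23823121e-03,
        1.45256355e-03,  2.66997270e-04, -2.07748366e-04]), 'tau': array([ 9.88395550e-04, -6.26748848e+01,  4.89281164e-02, -3.92428100e+01,
        1.63341220e-02,  7.01704514e-03, -1.98112400e-05]), 'position': array([0.21818157, 0.58531915, 0.23060247]), 'ee_rot': array([ 1.77445579e-01,  9.84130409e-01, -6.31075446e-04, -7.47689488e-05]), 'ft_force': array([-0.22441222, -0.24631422,  0.18870983]), 'torque': array([-0.01321727,  0.01484874,  0.04510626]), 'grasp_force': 0.0, 'grip_width': 1.0032253422131199}
```

View pics/top0.png

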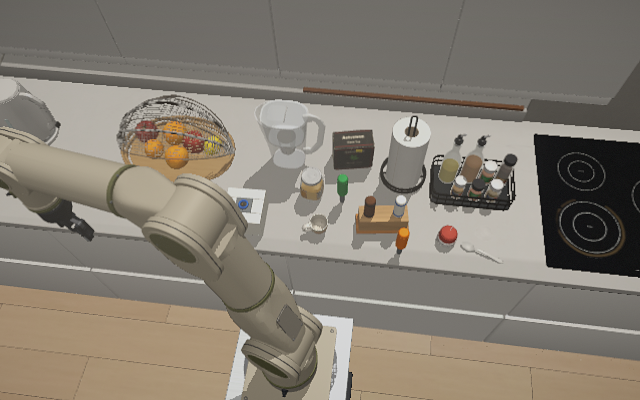

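View pics/side0.png

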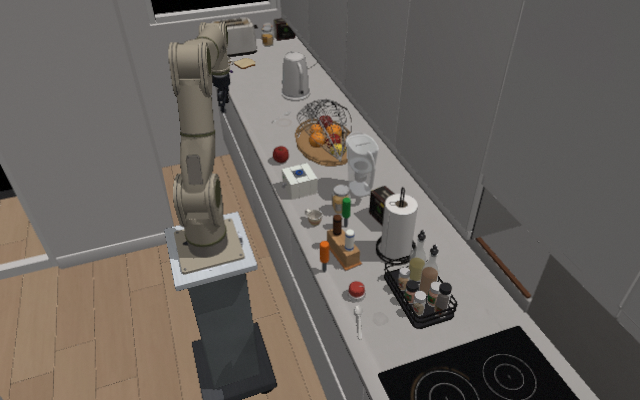

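Candidates in the top view:
- white with bands, in the rack at (400,205)
- brown, spent, at (370,207)
- green look-alike at (342,185)
- orange look-alike at (402,238)
- white-capped spice jars at about (490,175)

I choose the white one in the rack and check it in a close crop, together with the port at (244,204).

```bash
python3 - <<'E'
import cv2,numpy as np
t=cv2.imread("pics/top0.png");s=cv2.imread("pics/side0.png")
c=lambda i,x,y,w,h,k:cv2.resize(i[y:y+h,x:x+w],None,fx=k,fy=k,interpolation=cv2.INTER_CUBIC)
a=np.hstack([c(t,350,185,66,50,6),c(t,220,180,66,50,6)])
b=np.hstack([c(s,315,205,66,50,6),c(s,270,155,66,50,6)])
cv2.imwrite("pics/crop0.png",np.vstack([a[:,:796],b[:,:796]]))
E
```

```text
(no output)
```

View pics/crop0.png

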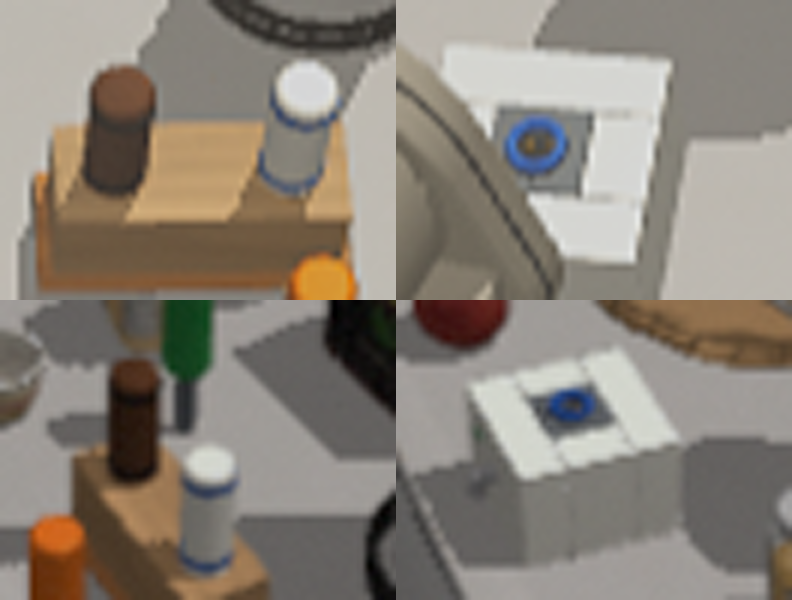

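```bash
cat > h.py <<'E'
import numpy as np, cv2
from scipy.optimize import least_squares
from workcell import camera_params
P={n:camera_params(n) for n in("top","side")}
def proj(n,X):
    p=P[n]
    return cv2.projectPoints(np.array(X,float).reshape(-1,3),cv2.Rodrigues(p["R"])[0],p["t"],p["mtx"],np.array([p["k1"],0,0,0.]))[0][:,0]
def loc(pix,z=None):
    "pix {cam:(u,v)} -> xyz (z fixed if given), residual px"
    f=lambda q:np.concatenate([proj(n,[q[0],q[1],q[2] if z is None else z])[0]-pix[n] for n in pix])
    r=least_squares(f,[.6,0,.1] if z is None else [.6,0]); return r.x.round(4),r.fun.round(1)
E
python3 - <<'E'
from h import *
for nm,z,t,s in(("fresh top",.152,(400.9,199.6),(349.6,231.7)),("spent top",.152,(369.9,198.6),(337.1,216.6)),("port",.091,(243.1,203.7),(298.9,172.1))):
    print(nm,loc({"top":t,"side":s}),loc({"top":t,"side":s},z),loc({"top":t},z)[0],loc({"side":s},z)[0])
for n,p in(("green",(342,178)),("orange",(402,231))): print(n,loc({"top":p},.142)[0])
print("cup",loc({"top":(318,222)},.03)[0],"honey",loc({"top":(311,172)},.11)[0])
E
```

```text
fresh top (array([ 0.472 , -0.2635,  0.1483]), array([-0. , -0.7, -0.7,  0.6])) (array([ 0.4704, -0.2643]), array([ 0.3, -0.9, -1. ,  0.1])) [ 0.4673 -0.2634] [ 0.4738 -0.2651]
spent top (array([ 0.4621, -0.1732,  0.1495]), array([-0. , -0.1, -0.1,  0.1])) (array([ 0.461 , -0.1738]), array([ 0.2, -0.2, -0.3, -0.2])) [ 0.4603 -0.1732] [ 0.4616 -0.1754]
port (array([0.4371, 0.2108, 0.0874]), array([-0. , -0.4, -0.4,  0.4])) (array([0.4355, 0.2092]), array([ 0.2, -0.5, -0.7, -0. ])) [0.4337 0.2095] [0.4383 0.2082]
green [ 0.5287 -0.0837]
orange [ 0.3701 -0.2725]
cup [ 0.4295 -0.0205] honey [0.5603 0.0168]
```

The crop confirms it: a white body with two blue bands in the rack's right hole, brown beside it, and the blue collar on the white unit. First I swing over towards the port side, staying high, and turn the tool.

Call:
carry_out(commands=[[[-0.587, -0.468, -0.05, 0, 0, 0], [-0.587, -0.468, -0.05, 0, 0, 0], [-0.587, -0.468, -0.05, 0, 0, 0], [-0.587, -0.468, -0.05, 0, 0, 0], [-0.587, -0.468, -0.05, 0, 0, 0], [-0.587, -0.468, -0.05, 0, 0, 0], [-0.587, -0.468, -0.05, 0, 0, 0], [-0.587, -0.468, -0.05, 0, 0, 0], [-0.587, -0.468, -0.05, 0, 0, 0], [-0.587, -0.468, -0.05, 0, 0, 0], [-0.587, -0.468, -0.05, 0, 0, 0], [-0.587, -0.468, -0.05, 0, 0, 0], [-0.587, -0.468, -0.05, 0, 0, 0], [-0.587, -0.468, -0.05, 0, 0, 0], [-0.587, -0.468, -0.05, 0, 0, 0], [0, 0, 0, 0, 0, 1], [0, 0, 0, 0, 0, 1], [0, 0, 0, 0, 0, 1], [0, 0, 0, 0, 0, 1], [0, 0, 0, 0, 0, 1]]], hand=-1)

```text
clock: 1.77
position: [0.4501, 0.1994, 0.261]
ee_rot: [0.429, 0.904, -0.0, -0.0]
ft_force: [-1.2, 0.8, -0.6]
grip_width: 1.001
grasp_force: 0.0
```

Call:
carry_out(commands=[[[-0.58, -0.4325, 0, 0, 0, 0], [-0.58, -0.4325, 0, 0, 0, 0], [-0.58, -0.4325, 0, 0, 0, 0], [-0.58, -0.4325, 0, 0, 0, 0], [-0.58, -0.4325, 0, 0, 0, 0], [-0.58, -0.4325, 0, 0, 0, 0], [-0.58, -0.4325, 0, 0, 0, 0], [-0.58, -0.4325, 0, 0, 0, 0], [-0.58, -0.4325, 0, 0, 0, 0], [-0.58, -0.4325, 0, 0, 0, 0], [-0.58, -0.4325, 0, 0, 0, 0], [-0.58, -0.4325, 0, 0, 0, 0], [-0.58, -0.4325, 0, 0, 0, 0], [-0.58, -0.4325, 0, 0, 0, 0], [-0.58, -0.4325, 0, 0, 0, 0], [-0.58, -0.4325, 0, 0, 0, 0], [0, 0, 0, 0, 0, 0]]])

```text
clock: 3.18
position: [0.4716, -0.2684, 0.2612]
ee_rot: [0.429, 0.903, -0.001, 0.0]
ft_force: [-0.6, -0.2, 0.0]
grip_width: 1.004
grasp_force: 0.0
```

```bash
python3 - <<'E'
from workcell import *
import cv2,numpy as np
from h import *
o=get_obs();print(o["position"],o["ee_rot"],o["joint_pos"].round(2))
t=camera("top")[:,:,::-1].copy();s=camera("side")[:,:,::-1].copy()
cv2.imwrite("pics/t1.png",t);cv2.imwrite("pics/s1.png",s)
c=lambda i,x,y,w,h,k:cv2.resize(i[y:y+h,x:x+w],None,fx=k,fy=k,interpolation=cv2.INTER_CUBIC)
cv2.imwrite("pics/c1.png",np.vstack([np.hstack([c(t,345,150,80,70,4),c(s,310,170,80,70,4)]),np.hstack([c(t,215,170,80,60,4),c(s,260,140,80,60,4)])]))
E
```

```text
[ 0.47164444 -0.26844923  0.2611527 ] [ 4.28929908e-01  9.03336809e-01 -1.30184203e-03  2.21851775e-04] [-0.28  0.15  0.79  1.67 -0.11  1.36  1.22]
```

View pics/c1.png

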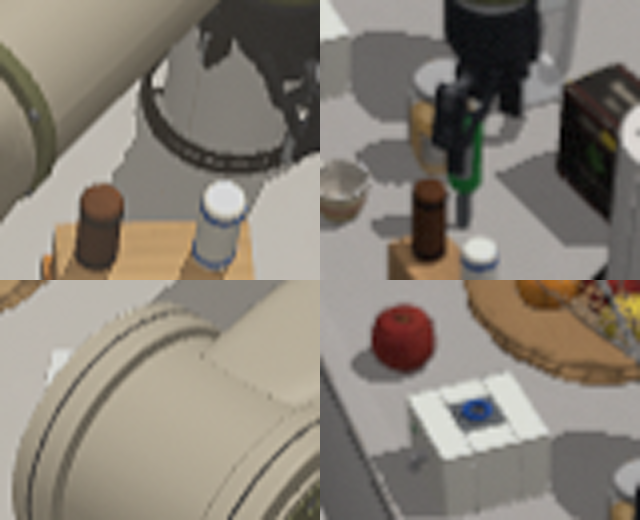

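The view shows the gripper above the rack's white filter, whose cap is at about (401,200) in the top view. The port is hidden by the elbow in the top view but clear in the side view at (299,172). Now I descend around the filter.

Call:
carry_out(commands=[[[0.095, 0.058, 0.3, 0, 0, 0], [0, 0, 0.4, 0, 0, 0], [0, 0, 0.4, 0, 0, 0], [0, 0, 0.4, 0, 0, 0], [0, 0, 0.4, 0, 0, 0], [0, 0, 0.4, 0, 0, 0], [0, 0, 0.4, 0, 0, 0], [0, 0, 0.4, 0, 0, 0], [0, 0, 0.4, 0, 0, 0], [0, 0, 0.4, 0, 0, 0], [0, 0, 0.375, 0, 0, 0], [0, 0, 0, 0, 0, 0], [0, 0, 0, 0, 0, 0]]])

```text
clock: 4.37
position: [0.4724, -0.2572, 0.09]
ee_rot: [0.425, 0.905, 0.0, -0.001]
ft_force: [0.4, 0.0, -0.5]
grip_width: 1.007
grasp_force: 0.0
```

```bash
python3 - <<'E'
import cv2,numpy as np
from h import *
for f,n,(x,y,w,h) in(("top0","top",(232,190,26,26)),("side0","side",(287,163,24,18)),("s1","side",(287,163,24,18))):
    i=cv2.imread(f"pics/{f}.png").astype(int)[y:y+h,x:x+w]
    m=((i[...,0]-i[...,2]>50)).astype(np.uint8)
    p=np.argwhere(m)[:,::-1].astype(np.float32)+[x,y]
    e=cv2.fitEllipse(cv2.convexHull(p.astype(np.float32))); print(f,len(p),e,loc({n:e[0]},.091)[0])
E
```

```text
top0 42 ((242.89060974121094, 203.5939483642578), (8.677382469177246, 9.687098503112793), 78.09680938720703) [0.434  0.2102]
side0 23 ((298.89703369140625, 172.0), (4.484594821929932, 6.786728858947754), 90.0) [0.4385 0.2089]
s1 23 ((298.89703369140625, 172.0), (4.484594821929932, 6.786728858947754), 90.0) [0.4385 0.2089]
```

Call:
carry_out(commands=[[[-0.11, -0.135, 0, 0, 0, 0], [0, 0, 0, 0, 0, 0], [0, 0, 0, 0, 0, 0], [0, 0, 0, 0, 0, 0]]])

```text
clock: 4.7
position: [0.4715, -0.2656, 0.0909]
ee_rot: [0.426, 0.905, 0.0, 0.0]
ft_force: [0.2, -0.3, -1.0]
grip_width: 0.997
grasp_force: 0.0
```

Call:
carry_out(commands=[[[0, 0, 0, 0, 0, 0], [0, 0, 0, 0, 0, 0], [0, 0, 0, 0, 0, 0], [0, 0, 0, 0, 0, 0], [0, 0, 0, 0, 0, 0], [0, 0, 0, 0, 0, 0], [0, 0, 0, 0, 0, 0], [0, 0, 0, 0, 0, 0], [0, 0, 0, 0, 0, 0], [0, 0, 0, 0, 0, 0]]], hand=1, force=25)

```text
clock: 5.53
position: [0.4714, -0.2653, 0.0904]
ee_rot: [0.426, 0.905, 0.0, 0.0]
ft_force: [1.1, 1.6, 2.5]
grip_width: 0.374
grasp_force: 30.0
```

Call:
carry_out(commands=[[[0, 0, 0, 0, 0, 0], [0, 0, 0, 0, 0, 0], [0, 0, -0.15, 0, 0, 0], [0, 0, -0.3, 0, 0, 0], [0, 0, -0.3, 0, 0, 0], [0, 0, -0.4, 0, 0, 0], [0, 0, -0.4, 0, 0, 0], [0, 0, -0.4, 0, 0, 0], [0, 0, -0.4, 0, 0, 0], [0, 0, -0.4, 0, 0, 0], [0, 0, -0.4, 0, 0, 0], [0, 0, -0.4, 0, 0, 0], [0, 0, -0.4, 0, 0, 0], [0, 0, -0.4, 0, 0, 0], [0, 0, -0.4, 0, 0, 0], [0, 0, 0, 0, 0, 0], [0, 0, 0, 0, 0, 0]]], force=60)

```text
clock: 6.95
position: [0.4711, -0.2659, 0.2812]
ee_rot: [0.426, 0.905, 0.0, 0.001]
ft_force: [0.0, 0.4, -2.7]
grip_width: 0.374
grasp_force: 59.9
```

Call:
carry_out(commands=[[[0.539, 0.383, 0, 0, 0, 0], [0.539, 0.383, 0, 0, 0, 0], [0.539, 0.383, 0, 0, 0, 0], [0.539, 0.383, 0, 0, 0, 0], [0.539, 0.383, 0, 0, 0, 0], [0.539, 0.383, 0, 0, 0, 0], [0.539, 0.383, 0, 0, 0, 0], [0.539, 0.383, 0, 0, 0, 0], [0.539, 0.383, 0, 0, 0, 0], [0.539, 0.383, 0, 0, 0, 0], [0.539, 0.383, 0, 0, 0, 0], [0.539, 0.383, 0, 0, 0, 0], [0.539, 0.383, 0, 0, 0, 0], [0.539, 0.383, 0, 0, 0, 0], [0.539, 0.383, 0, 0, 0, 0], [0.539, 0.383, 0, 0, 0, 0], [0.539, 0.383, 0, 0, 0, 0], [0.539, 0.383, 0, 0, 0, 0], [0, 0, 0, 0, 0, 0], [0, 0, 0, 0, 0, 0]]])

```text
clock: 8.62
position: [0.4359, 0.2102, 0.2791]
ee_rot: [0.425, 0.905, -0.001, -0.0]
ft_force: [0.1, -0.8, -1.4]
grip_width: 0.372
grasp_force: 59.9
```

Call:
carry_out(commands=[[[0, 0, 0.4, 0, 0, 0], [0, 0, 0.4, 0, 0, 0], [0, 0, 0.4, 0, 0, 0], [0, 0, 0.4, 0, 0, 0], [0, 0, 0.4, 0, 0, 0], [0, 0, 0, 0, 0, 0], [0, 0, 0, 0, 0, 0], [0, 0, 0, 0, 0, 0]]])

```text
clock: 9.28
position: [0.4371, 0.209, 0.2011]
ee_rot: [0.427, 0.904, 0.0, 0.0]
ft_force: [-0.2, 0.2, -1.5]
grip_width: 0.37
grasp_force: 59.9
```

```bash
python3 - <<'E'
from workcell import *
import cv2,numpy as np
from h import *
o=get_obs();print(o["position"],o["ee_rot"],o["ft_force"])
t=camera("top")[:,:,::-1].copy();s=camera("side")[:,:,::-1].copy()
cv2.imwrite("pics/t2.png",t);cv2.imwrite("pics/s2.png",s)
c=lambda i,x,y,w,h,k:cv2.resize(i[y:y+h,x:x+w],None,fx=k,fy=k,interpolation=cv2.INTER_CUBIC)
cv2.imwrite("pics/c2.png",np.hstack([c(t,205,150,66,90,6),c(s,265,110,66,90,6)]))
p=[.436,.2095]
for n in("top","side"): print(n,proj(n,[[*p,.091],[*p,.115],[*p,.173]]).round(1))
E
```

```text
[0.43711699 0.20896985 0.20112062] [4.26556927e-01 9.04460634e-01 3.10838329e-04 2.29303081e-04] [-0.20272665  0.16764039 -1.48298458]
top [[243.3 203.1]
 [242.  199.1]
 [238.9 189. ]]
side [[298.3 172. ]
 [298.1 167.5]
 [297.6 156.2]]
```

View pics/c2.png

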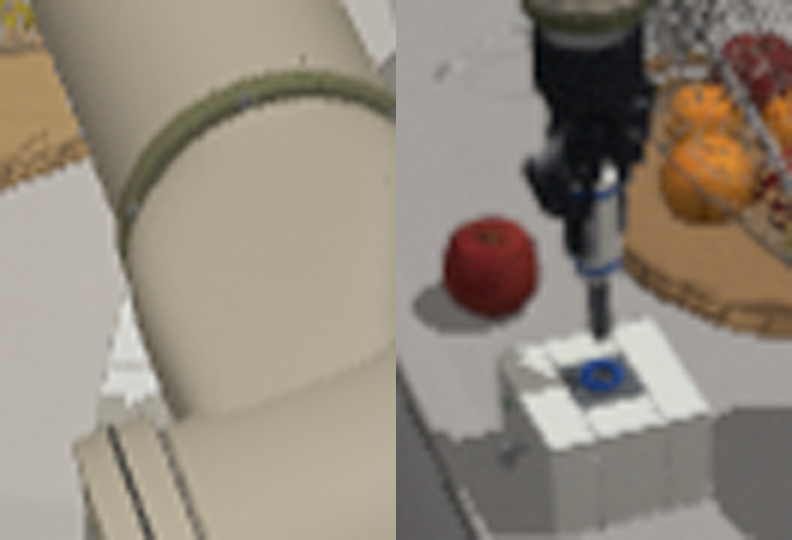

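The side crop shows the filter held upright, tip at about (298.3,165.4), above the collar at (299,172). The top view is blocked by the arm. The displacement from rack to port agrees within 1 mm, so I lower to just above the mouth and check.

Call:
carry_out(commands=[[[0, 0, 0.2, 0, 0, 0], [0, 0, 0.2, 0, 0, 0], [0, 0, 0.15, 0, 0, 0], [0, 0, 0, 0, 0, 0], [0, 0, 0, 0, 0, 0], [0, 0, 0, 0, 0, 0]]])

```text
clock: 9.88
position: [0.4367, 0.2095, 0.1783]
ee_rot: [0.426, 0.905, -0.0, -0.0]
ft_force: [0.1, 0.4, -1.5]
grip_width: 0.374
grasp_force: 59.9
```

```bash
python3 - <<'E'
from workcell import *
import cv2,numpy as np
from h import *
o=get_obs();print(o["position"],o["ee_rot"],o["ft_force"])
s=np.mean([camera("side").astype(float) for _ in range(4)],0)[:,:,::-1].astype(np.uint8)
cv2.imwrite("pics/s3.png",s)
x,y,w,h,k=282,140,34,40,14
c=cv2.resize(s[y:y+h,x:x+w],None,fx=k,fy=k,interpolation=cv2.INTER_CUBIC)
# predicted stem/tip outline relative to the measured port centre (298.9,172.0)
p=np.array([.436,.2095]);off=np.array([298.9,172.0])-proj("side",[*p,.091])[0]
a=np.linspace(0,6.28,40)
z=o["position"][2]-.0805
for r,zz,col in((.0055,z,(0,0,255)),(.008,z+.009,(0,255,255)),(.016,.091,(0,255,0)),(.0165,z+.058,(255,0,255))):
    q=proj("side",np.c_[p[0]+r*np.cos(a),p[1]+r*np.sin(a),0*a+zz])+off
    cv2.polylines(c,[np.int32(((q-[x,y])+.5)*k)],True,col,1)
cv2.imwrite("pics/c3.png",c)
E
```

```text
[0.43673422 0.20949547 0.17833955] [ 4.26110100e-01  9.04671312e-01 -1.22733162e-06 -9.02539581e-06] [ 0.14670888  0.39258043 -1.5006679 ]
```

View pics/c3.png

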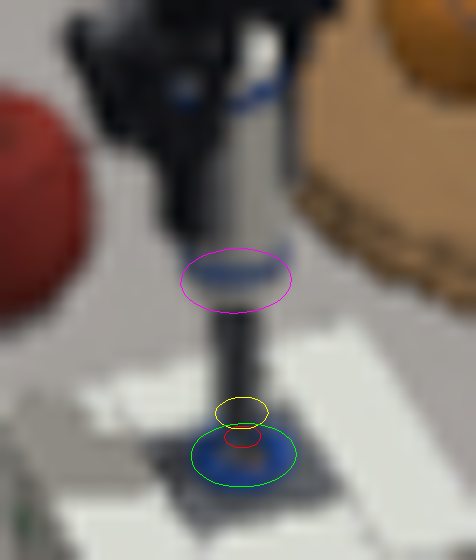

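The outlines agree within about 1 px: the stem is on the collar's axis in columns, and rows are uncertain by a few mm. I enter slowly and feel for side force.

Call:
carry_out(commands=[[[0, 0, 0.06, 0, 0, 0], [0, 0, 0.06, 0, 0, 0], [0, 0, 0.06, 0, 0, 0], [0, 0, 0.06, 0, 0, 0], [0, 0, 0.06, 0, 0, 0], [0, 0, 0.06, 0, 0, 0], [0, 0, 0, 0, 0, 0], [0, 0, 0, 0, 0, 0]]])

```text
clock: 10.75
position: [0.4366, 0.2094, 0.1637]
ee_rot: [0.426, 0.905, -0.0, -0.0]
ft_force: [-0.1, 0.2, -1.4]
grip_width: 0.371
grasp_force: 59.9
```

Call:
carry_out(commands=[[[0, 0, 0.05, 0, 0, 0], [0, 0, 0.05, 0, 0, 0], [0, 0, 0.05, 0, 0, 0], [0, 0, 0, 0, 0, 0], [0, 0, 0, 0, 0, 0]]])

```text
clock: 11.17
position: [0.4366, 0.2094, 0.1578]
ee_rot: [0.426, 0.905, -0.0, -0.0]
ft_force: [0.3, 0.1, -1.6]
grip_width: 0.37
grasp_force: 59.9
```

Call:
carry_out(commands=[[[0, 0, 0.05, 0, 0, 0], [0, 0, 0.05, 0, 0, 0], [0, 0, 0, 0, 0, 0], [0, 0, 0, 0, 0, 0]]])

```text
clock: 11.5
position: [0.4368, 0.2097, 0.1539]
ee_rot: [0.426, 0.905, 0.0, 0.0]
ft_force: [0.9, 0.9, -1.5]
grip_width: 0.372
grasp_force: 60.0
```

Call:
carry_out(commands=[[[0, 0, 0.05, 0, 0, 0], [0, 0, 0.05, 0, 0, 0], [0, 0, 0, 0, 0, 0]]])

```text
clock: 11.75
position: [0.4371, 0.2097, 0.1503]
ee_rot: [0.426, 0.905, 0.001, 0.0]
ft_force: [1.1, 0.7, 0.0]
grip_width: 0.371
grasp_force: 60.2
```

Call:
carry_out(commands=[[[0, 0.015, 0.05, 0, 0, 0], [0, 0, 0.05, 0, 0, 0], [0, 0, 0, 0, 0, 0]]])

```text
clock: 12.0
position: [0.4373, 0.2098, 0.1458]
ee_rot: [0.426, 0.905, 0.0, 0.0]
ft_force: [-0.3, 0.1, 0.2]
grip_width: 0.369
grasp_force: 60.4
```

Call:
carry_out(commands=[[[0, 0, 0.05, 0, 0, 0], [0, 0, 0, 0, 0, 0], [0, 0, 0, 0, 0, 0]]])

```text
clock: 12.25
position: [0.437, 0.2097, 0.1434]
ee_rot: [0.426, 0.905, -0.0, -0.0]
ft_force: [1.5, 1.9, -3.6]
grip_width: 0.373
grasp_force: 60.3
```

Call:
carry_out(commands=[[[0, 0.01, 0.0125, 0, 0, 0], [0, 0, 0.0125, 0, 0, 0], [0, 0, 0.0125, 0, 0, 0], [0, 0, 0.0125, 0, 0, 0]]])

```text
clock: 12.58
position: [0.4374, 0.2101, 0.1419]
ee_rot: [0.426, 0.905, 0.0, -0.0]
ft_force: [-0.1, -0.2, 2.1]
grip_width: 0.371
grasp_force: 60.4
```

Call:
carry_out(commands=[[[0, 0.01, 0.0125, 0, 0, 0], [0, 0, 0.0125, 0, 0, 0], [0, 0, 0.0125, 0, 0, 0], [0, 0, 0.0125, 0, 0, 0]]])

```text
clock: 12.92
position: [0.4378, 0.2103, 0.1399]
ee_rot: [0.426, 0.905, 0.0, -0.0]
ft_force: [-1.3, -0.2, 4.8]
grip_width: 0.37
grasp_force: 60.8
```

Call:
carry_out(commands=[[[0, -0.01, 0.0125, 0, 0, 0], [0, 0, 0.0125, 0, 0, 0], [0, 0, 0.0125, 0, 0, 0], [0, 0, 0.0125, 0, 0, 0]]])

```text
clock: 13.25
position: [0.4376, 0.2101, 0.1379]
ee_rot: [0.426, 0.905, 0.0, 0.0]
ft_force: [-1.0, -0.7, 2.1]
grip_width: 0.372
grasp_force: 60.6
```

Call:
carry_out(commands=[[[0, 0, 0.0125, 0, 0, 0], [0, 0, 0.0125, 0, 0, 0], [0, 0, 0.0125, 0, 0, 0]]])

```text
clock: 13.5
position: [0.4375, 0.2103, 0.1364]
ee_rot: [0.426, 0.905, 0.0, 0.0]
ft_force: [-1.0, -0.3, 4.8]
grip_width: 0.372
grasp_force: 60.9
```

Call:
carry_out(commands=[[[0, 0, 0.0125, 0, 0, 0], [0, 0, 0.0125, 0, 0, 0], [0, 0, 0.0125, 0, 0, 0]]])

```text
clock: 13.75
position: [0.4374, 0.2102, 0.1348]
ee_rot: [0.426, 0.905, 0.0, -0.0]
ft_force: [-0.6, -0.6, 3.0]
grip_width: 0.372
grasp_force: 60.5
```

Call:
carry_out(commands=[[[0, 0, 0.0125, 0, 0, 0], [0, 0, 0.0125, 0, 0, 0], [0, 0, 0.0125, 0, 0, 0]]])

```text
clock: 14.0
position: [0.4376, 0.2102, 0.1336]
ee_rot: [0.426, 0.905, 0.0, 0.0]
ft_force: [-1.3, 0.7, 5.6]
grip_width: 0.376
grasp_force: 60.8
```

Call:
carry_out(commands=[[[0, 0, 0.0125, 0, 0, 0], [0, 0, 0.0125, 0, 0, 0], [0, 0, 0.0125, 0, 0, 0]]])

```text
clock: 14.25
position: [0.4375, 0.2101, 0.1318]
ee_rot: [0.426, 0.905, 0.0, 0.0]
ft_force: [-0.1, 0.6, 3.0]
grip_width: 0.371
grasp_force: 60.7
```

Call:
carry_out(commands=[[[0, 0, 0.0125, 0, 0, 0], [0, 0, 0.0125, 0, 0, 0], [0, 0, 0.0125, 0, 0, 0]]])

```text
clock: 14.5
position: [0.4373, 0.21, 0.1302]
ee_rot: [0.426, 0.905, -0.0, -0.0]
ft_force: [-1.0, -1.0, 4.6]
grip_width: 0.376
grasp_force: 60.8
```

Call:
carry_out(commands=[[[0, 0, 0.0125, 0, 0, 0], [0, 0, 0.0125, 0, 0, 0], [0, 0, 0.0125, 0, 0, 0]]])

```text
clock: 14.75
position: [0.4375, 0.2101, 0.1289]
ee_rot: [0.426, 0.905, 0.0, 0.0]
ft_force: [0.4, 0.3, 1.5]
grip_width: 0.369
grasp_force: 60.5
```

Call:
carry_out(commands=[[[0, 0, 0.0125, 0, 0, 0], [0, 0, 0.0125, 0, 0, 0], [0, 0, 0.0125, 0, 0, 0]]])

```text
clock: 15.0
position: [0.4374, 0.2101, 0.1272]
ee_rot: [0.426, 0.905, -0.0, -0.0]
ft_force: [-0.0, 0.1, 1.6]
grip_width: 0.37
grasp_force: 60.5
```

Call:
carry_out(commands=[[[0, 0, 0.0125, 0, 0, 0], [0, 0, 0.0125, 0, 0, 0], [0, 0, 0.0125, 0, 0, 0]]])

```text
clock: 15.25
position: [0.4375, 0.2101, 0.126]
ee_rot: [0.426, 0.905, 0.0, 0.0]
ft_force: [-0.9, -0.3, 4.8]
grip_width: 0.373
grasp_force: 60.6
```

Call:
carry_out(commands=[[[0, 0, 0.0125, 0, 0, 0], [0, 0, 0.0125, 0, 0, 0], [0, 0, 0.0125, 0, 0, 0]]])

```text
clock: 15.5
position: [0.4377, 0.2102, 0.1249]
ee_rot: [0.426, 0.905, 0.0, 0.0]
ft_force: [-2.3, -0.8, 11.0]
grip_width: 0.372
grasp_force: 61.1
```

Call:
carry_out(commands=[[[0, 0, 0.0125, 0, 0, 0], [0, 0, 0.0125, 0, 0, 0]]])

```text
clock: 15.67
position: [0.4378, 0.2102, 0.1241]
ee_rot: [0.426, 0.905, 0.0, 0.0]
ft_force: [-1.7, -0.8, 12.0]
grip_width: 0.372
grasp_force: 61.4
```

Call:
carry_out(commands=[[[0, 0, 0.0125, 0, 0, 0], [0, 0, 0.0125, 0, 0, 0]]])

```text
clock: 15.83
position: [0.4378, 0.2102, 0.1232]
ee_rot: [0.426, 0.905, 0.0, 0.0]
ft_force: [-2.9, -2.1, 14.8]
grip_width: 0.373
grasp_force: 61.4
```

Call:
carry_out(commands=[[[0, 0, 0.0125, 0, 0, 0], [0, 0, 0.0125, 0, 0, 0]]])

```text
clock: 16.0
position: [0.4378, 0.2102, 0.1225]
ee_rot: [0.426, 0.905, 0.0, 0.0]
ft_force: [-3.3, -2.7, 13.8]
grip_width: 0.372
grasp_force: 61.6
```

Call:
carry_out(commands=[[[0, 0, 0.0125, 0, 0, 0]]])

```text
clock: 16.08
position: [0.4378, 0.2102, 0.1221]
ee_rot: [0.426, 0.905, 0.0, 0.0]
ft_force: [-5.5, -2.0, 17.3]
grip_width: 0.368
grasp_force: 61.9
```

```bash
python3 - <<'E'
from workcell import *
for _ in range(4): o=get_obs();print(o["position"],o["ft_force"]);camera("side")
E
```

```text
[0.43782949 0.21022598 0.12205661] [-5.48065946 -2.04064035 17.31915411]
[0.43781669 0.2102005  0.12197317] [-4.1757087  -2.18647783 15.05594745]
[0.43777248 0.2102098  0.12196139] [-4.16439194 -2.36121178 14.95846339]
[0.43776599 0.21016774 0.12194587] [-3.02875093 -2.01786883 14.6179819 ]
```

Call:
carry_out(commands=[[[0, -0.01, 0.0065, 0, 0, 0], [0, 0, 0.0065, 0, 0, 0]]])

```text
clock: 16.45
position: [0.4378, 0.2101, 0.1218]
ee_rot: [0.426, 0.905, 0.001, 0.0]
ft_force: [-5.4, -2.0, 21.2]
grip_width: 0.374
grasp_force: 62.1
```

```bash
python3 - <<'E'
from workcell import *
for _ in range(3): o=get_obs();print(o["position"],o["ft_force"]);camera("side")
E
```

```text
[0.43776327 0.21013313 0.12182021] [-5.39282959 -1.9712609  21.15917948]
[0.43775322 0.21015278 0.12181737] [-2.35039204 -0.93619258 16.63420046]
[0.43774813 0.21015273 0.12181502] [-3.08461608 -1.72499531 16.59321978]
```

Call:
carry_out(commands=[[[0, 0, 0, 0, 0, 0], [0, 0, 0, 0, 0, 0], [0, 0, 0, 0, 0, 0], [0, 0, 0, 0, 0, 0], [0, 0, 0, 0, 0, 0], [0, 0, 0, 0, 0, 0], [0, 0, 0, 0, 0, 0], [0, 0, 0, 0, 0, 0]]], hand=-1)

```text
clock: 17.27
position: [0.4371, 0.2098, 0.1203]
ee_rot: [0.426, 0.905, -0.0, -0.0]
ft_force: [-0.1, 0.3, -0.5]
grip_width: 0.998
grasp_force: 0.0
```

Call:
carry_out(commands=[[[0, 0, -0.2, 0, 0, 0], [0, 0, -0.3, 0, 0, 0], [0, 0, -0.4, 0, 0, 0], [0, 0, -0.4, 0, 0, 0], [0, 0, -0.4, 0, 0, 0], [0, 0, -0.4, 0, 0, 0], [0, 0, -0.4, 0, 0, 0], [0, 0, -0.4, 0, 0, 0], [0, 0, -0.4, 0, 0, 0], [0, 0, 0, 0, 0, 0], [0, 0, 0, 0, 0, 0]]])

```text
clock: 18.18
position: [0.4375, 0.21, 0.2534]
ee_rot: [0.426, 0.905, 0.001, 0.0]
ft_force: [0.7, 0.0, -0.7]
grip_width: 1.003
grasp_force: 0.0
```

```bash
python3 - <<'E'
from workcell import *
import cv2,numpy as np
from h import *
o=get_obs();print(o["position"],o["ft_force"],o["grip_width"])
s=np.mean([camera("side").astype(float) for _ in range(4)],0)[:,:,::-1].astype(np.uint8)
x,y,w,h,k=270,115,66,80,7
c=cv2.resize(s[y:y+h,x:x+w],None,fx=k,fy=k,interpolation=cv2.INTER_CUBIC)
p=np.array([.436,.2095]);off=np.array([298.9,172.0])-proj("side",[*p,.091])[0]
a=np.linspace(0,6.28,40);z=.1225-.0805
for r,zz,col in((.0165,z+.058,(255,0,255)),(.0165,z+.142,(0,0,255))):
    q=proj("side",np.c_[p[0]+r*np.cos(a),p[1]+r*np.sin(a),0*a+zz])+off
    cv2.polylines(c,[np.int32(((q-[x,y])+.5)*k)],True,col,1)
cv2.imwrite("pics/c4.png",c)
E
```

```text
[0.43748809 0.21003335 0.25342947] [ 0.717757    0.03392717 -0.68751193] 1.0028953889563144
```

View pics/c4.png

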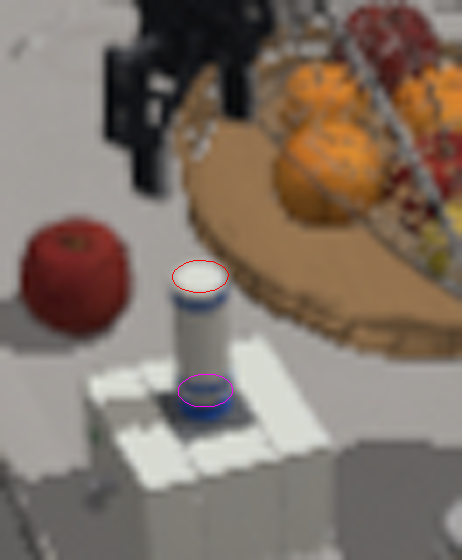

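The filter stands upright in the port, its outline at (299,155–172) as predicted. To check how far the ring sprang back, I shut the fingers and press gently on the cap, feeling the force.

Call:
carry_out(commands=[[[0, 0, 0, 0, 0, 0], [0, 0, 0, 0, 0, 0], [0, 0, 0, 0, 0, 0], [0, 0, 0, 0, 0, 0], [0, 0, 0, 0, 0, 0], [0, 0, 0, 0, 0, 0], [0, 0, 0, 0, 0, 0], [0, 0, 0.3, 0, 0, 0], [0, 0, 0.3, 0, 0, 0], [0, 0, 0.3, 0, 0, 0], [0, 0, 0.3, 0, 0, 0], [0, 0, 0.2, 0, 0, 0], [0, 0, 0.1, 0, 0, 0], [0, 0, 0, 0, 0, 0], [0, 0, 0, 0, 0, 0]]], hand=1, force=20)

```text
clock: 19.63
position: [0.4373, 0.2099, 0.1928]
ee_rot: [0.426, 0.905, 0.0, 0.0]
ft_force: [0.6, 0.2, -0.2]
grip_width: -0.002
grasp_force: 0.0
```

Call:
carry_out(commands=[[[0, 0, 0.02, 0, 0, 0], [0, 0, 0.02, 0, 0, 0], [0, 0, 0.02, 0, 0, 0]]])

```text
clock: 19.88
position: [0.4374, 0.21, 0.1904]
ee_rot: [0.426, 0.905, 0.0, 0.0]
ft_force: [0.7, 0.3, -0.6]
grip_width: -0.002
grasp_force: 0.0
```

Call:
carry_out(commands=[[[0, 0, 0.02, 0, 0, 0], [0, 0, 0.02, 0, 0, 0], [0, 0, 0.02, 0, 0, 0], [0, 0, 0.02, 0, 0, 0], [0, 0, 0.02, 0, 0, 0]]])

```text
clock: 20.3
position: [0.4372, 0.2098, 0.1859]
ee_rot: [0.426, 0.905, 0.0, -0.0]
ft_force: [-0.3, 0.3, -0.2]
grip_width: 0.003
grasp_force: 0.0
```

Call:
carry_out(commands=[[[0, 0, 0.0125, 0, 0, 0]]])

```text
clock: 20.38
position: [0.4371, 0.2098, 0.1854]
ee_rot: [0.426, 0.905, 0.0, -0.0]
ft_force: [-1.1, -0.8, -0.0]
grip_width: -0.002
grasp_force: 0.0
```

Call:
carry_out(commands=[[[0, 0, 0.0125, 0, 0, 0]]])

```text
clock: 20.47
position: [0.4371, 0.2098, 0.1849]
ee_rot: [0.426, 0.905, 0.0, -0.0]
ft_force: [-0.2, -0.8, -0.5]
grip_width: 0.001
grasp_force: 0.1
```

Call:
carry_out(commands=[[[0, 0, 0.0125, 0, 0, 0]]])

```text
clock: 20.55
position: [0.4374, 0.21, 0.1847]
ee_rot: [0.426, 0.905, 0.0, 0.0]
ft_force: [-0.8, 0.6, 3.2]
grip_width: 0.001
grasp_force: 2.2
```

Call:
carry_out(commands=[[[0, 0, 0.0125, 0, 0, 0]]])

```text
clock: 20.63
position: [0.4376, 0.2103, 0.1847]
ee_rot: [0.426, 0.905, 0.001, 0.0]
ft_force: [-0.5, -0.1, 8.8]
grip_width: 0.001
grasp_force: 4.1
```

Call:
carry_out(commands=[[[0, 0, 0.0125, 0, 0, 0]]])

```text
clock: 20.72
position: [0.4379, 0.2104, 0.1846]
ee_rot: [0.426, 0.905, 0.001, 0.001]
ft_force: [-1.1, 0.2, 10.6]
grip_width: 0.001
grasp_force: 5.6
```

Call:
carry_out(commands=[[[0, 0, 0.0125, 0, 0, 0]]])

```text
clock: 20.8
position: [0.4382, 0.2107, 0.1845]
ee_rot: [0.426, 0.905, 0.002, 0.001]
ft_force: [0.6, 0.8, 12.4]
grip_width: -0.005
grasp_force: 6.3
```

Call:
carry_out(commands=[[[0, 0, 0.0125, 0, 0, 0]]])

```text
clock: 20.88
position: [0.4385, 0.2109, 0.1844]
ee_rot: [0.426, 0.905, 0.002, 0.001]
ft_force: [-0.9, 0.5, 15.9]
grip_width: 0.001
grasp_force: 7.7
```

Call:
carry_out(commands=[[[0, 0, 0.0125, 0, 0, 0]]])

```text
clock: 20.97
position: [0.4387, 0.211, 0.1843]
ee_rot: [0.426, 0.905, 0.002, 0.001]
ft_force: [-0.8, -0.4, 17.0]
grip_width: 0.004
grasp_force: 8.7
```

At 17 N the stem has moved only about 0.4 mm, so the ring is well pressed and held. I back off and hand in.

Call:
carry_out(commands=[[[0, 0, -0.1, 0, 0, 0], [0, 0, -0.3, 0, 0, 0], [0, 0, -0.4, 0, 0, 0], [0, 0, -0.4, 0, 0, 0], [0, 0, -0.4, 0, 0, 0], [0, 0, 0, 0, 0, 0], [0, 0, 0, 0, 0, 0], [0, 0, 0, 0, 0, 0]]])

```text
clock: 21.63
position: [0.4368, 0.2096, 0.2452]
ee_rot: [0.426, 0.905, -0.0, -0.0]
ft_force: [0.3, 0.2, -0.6]
grip_width: 0.001
grasp_force: 0.0
```

```bash
python3 -c "
from workcell import *
o=get_obs();print(o['position'],o['ft_force']);print(hand_in())"
```

```text
[0.43680431 0.20963475 0.24520028] [ 0.33068098  0.15523663 -0.60111473]
the job is handed in; nothing more can be done
None
```

The fresh filter is in the port and let go, and the job was handed in at about 21.6 s. By feel the seat ring is pressed about 2–4 mm, with an estimated seat force of at most about 17 N; hand-in gave no verdict.

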